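Reset the batch counter through its recessed well

TASK

Reset the jar counter that has the orange stripe: with a fingertip push its sliding cover fully open, reach down into the well and press the sunken orange key fully down, keeping it down for about two seconds, then let it up and push the cover fully shut again. Only push and press, never pinch the cover's rib; leave the blue counter and the jars and label roll standing around alone.

Things in the scene. Friction and masses are not known exactly. Their poses are not given: they have to be found in the camera images.
- orange_counter: white counter box with stripes in orange on front and rear, fixed to the bench: 130 mm (x) by 170 mm (y) by 85 mm high. Origin at the centre of its underside; x runs across the short side, away from the robot at yaw 0, y along the long side, z up. On its top two steel guide rails, 6 mm wide and 6 mm high, run along y at x = -49 and +25 mm; the cover slides between them.
- orange_well (a point): centre of the mouth of the orange counter's square well, level with the housing's top face, 85 mm above the bench, at (-12, -38) mm from the counter's origin; axes as the counter's. The well is 52 x 52 mm with vertical walls and 40 mm deep; in the middle of its floor stands the orange round key, 32 mm across, whose top is 28 mm below this point when up.
- orange_rib (a point): centre of the top edge of the orange push rib on the orange counter's grey sliding cover; moves with it, axes as the counter's. The cover is a 4 mm plate on the housing's top, 66 mm (x) by 64 mm (y). The rib stands up 22 mm from its middle (top 111 mm above the bench), 44 mm long in x, 16 mm thick in y. Shut, it is centred over the well; it opens along +y.
- orange_cover (a joint): position of the orange counter's cover: 0 m = fully shut over the well, 0.062 m = fully open (against its stop, the well's mouth wholly clear). Stays where it is left; about 2 N moves it. It may start up to 12 mm open.
- orange_key (a joint): travel of the orange key: 0 m = up, 0.007 m = fully down on its stop. It springs back; about 1.4 N starts it and about 5.5 N takes it fully down.
- orange_key_top (a point): centre of the top of the orange key, a round vertical push key 32 mm across in the middle of the well; when up, its top is 28 mm below the well's mouth (57 mm above the bench). Moves with the key.
- blue_counter: white counter box with stripes in blue on front and rear, fixed to the bench: 130 mm (x) by 170 mm (y) by 85 mm high. Origin at the centre of its underside; x runs across the short side, away from the robot at yaw 0, y along the long side, z up. On its top two steel guide rails, 6 mm wide and 6 mm high, run along y at x = -49 and +25 mm; the cover slides between them.
- blue_well (a point): centre of the mouth of the blue counter's square well, level with the housing's top face, 85 mm above the bench, at (-12, -38) mm from the counter's origin; axes as the counter's. The well is 52 x 52 mm with vertical walls and 40 mm deep; in the middle of its floor stands the blue round key, 32 mm across, whose top is 28 mm below this point when up.
- blue_rib (a point): centre of the top edge of the blue push rib on the blue counter's grey sliding cover; moves with it, axes as the counter's. The cover is a 4 mm plate on the housing's top, 66 mm (x) by 64 mm (y). The rib stands up 22 mm from its middle (top 111 mm above the bench), 44 mm long in x, 16 mm thick in y. Shut, it is centred over the well; it opens along +y.
- blue_cover (a joint): position of the blue counter's cover: 0 m = fully shut over the well, 0.062 m = fully open (against its stop, the well's mouth wholly clear). Stays where it is left; about 2 N moves it. It may start up to 12 mm open.
- blue_key (a joint): travel of the blue key: 0 m = up, 0.007 m = fully down on its stop. It springs back; about 1.4 N starts it and about 5.5 N takes it fully down.
- jar_a: loose glass jar with an orange band and a white lid, 60 mm across, 70 mm high, standing beyond the orange counter. Origin at the centre of its underside.
- jar_b: loose glass jar with an orange band and a white lid, 60 mm across, 70 mm high, standing beyond the blue counter. Origin at the centre of its underside.
- jar_c: loose glass jar with an orange band and a white lid, 60 mm across, 70 mm high, standing in front of the orange counter. Origin at the centre of its underside.
- label_roll: loose roll of paper labels lying flat in front of the blue counter, 72 mm across, 26 mm hole, 30 mm high. Origin at the centre of its underside.
Mind the look-alikes: they are no part of the job. Leave any green or purple look-alike of the label_roll alone.

How it is judged (in metres and radians):
On the way, in this order (a step that is already met when the one before it is completed fails the run):
1. the orange counter's cover is pushed open (at least 54 of 62 mm) (value of joint orange_cover above 0.054 m), for 0.2 s.
2. the orange key is pressed down (at least 5 of 7 mm) and kept there for 1 s (value of joint orange_key above 0.005 m), for 1 s.
3. the key is up again with the cover still open (value of joint orange_key below 0.0015 m and value of joint orange_cover above 0.045 m), for 0.1 s.
At the end, for the whole second after the job is handed in: the orange counter's cover is shut to within 5 mm, its key is up (within 1.5 mm), the blue counter's cover is within 10 mm of where it was and its key is up, and the jars and the label roll stand upright, at rest, within 20 mm of where they were (value of joint orange_cover below 0.005 m and value of joint orange_key below 0.0015 m and distance of blue_rib from where it was at the start of the episode below 0.01 m and value of joint blue_key below 0.003 m and distance of each of jar_a, jar_b, jar_c, label_roll from where it was at the start of the episode below 0.02 m and angle between each of jar_a, jar_b, jar_c, label_roll's own z axis and vertical below 0.1 rad and linear speed of each of jar_a, jar_b, jar_c, label_roll below 0.02 m/s); the robot touches nothing.
It fails at once if the orange cover's rib is pinched (pressed on both sides at once) (contact force between the fingers and orange_cover_c1 above 1.5 N and contact force between the fingers and orange_cover_c2 above 1.5 N).
It fails at once if the blue counter is operated (cover moved over 10 mm or key pressed over 3 mm) (distance of blue_rib from where it was at the start of the episode above 0.01 m or value of joint blue_key above 0.003 m).
It fails at once if a jar or the label roll is moved or lifted by more than 20 mm, or tipped (distance of any of jar_a, jar_b, jar_c, label_roll from where it was at the start of the episode above 0.02 m or angle between any of jar_a, jar_b, jar_c, label_roll's own z axis and vertical above 0.35 rad).
It also fails if it takes over 58 s, if anything falls off the work surface, if the arm or the gripper's body presses on something with over 40 N, if the wrist force passes 120 N, or if a joint passes its speed limit or range.

ROBOT

A 7-joint arm with a two-finger parallel gripper is mounted at the origin on the work surface. World frame = base frame: x ahead of the robot, y to its left, z up, the work surface at z = 0. Lengths are in mm, angles in rad, forces in N, time in s.
With the tool pointing down it reaches from about 400 to 875 mm from the base axis. Payload 4.4 kg.
Tool frame: the origin (TCP) lies between the finger pads; the fingertips stand ctrl.finger_overhang ahead of it and the grasp point (between the pads) lies 11 mm behind it (ctrl.finger_overhang is the distance from the TCP to the fingertips, in mm); z points along the fingers, y is the direction in which the jaws open and shut (so a half turn about z gives the same grasp; the last joint's range is limited). The gripper opens to 85 mm and grips with 20 to 120 N. Pads are 22 mm wide; open, the fingers measure 114 mm over their backs; the gripper's body (76 mm by 85 mm) begins 54 mm behind the grasp point. The pads swing forward as they close: fully open they stand 13 mm farther back than shut.
Start: joints at [1.089, 0.628, 0.038, 1.517, -0.027, 0.996, -0.02], TCP at [262.578, -594.618, 212.013] pointing down, gripper open.
Joint ranges: [-3.06, 3.06], [-0.37, 2.12], [-1.25, 1.32], [0.18, 2.47], [-1.1, 4.24], [0.23, 1.98], [-2.94, 2.94]. Speed limits (rad/s): [2.57, 2.57, 3.14, 3.14, 3.14, 3.14, 3.14].

INTERFACE

Orientations are given as [roll, pitch, yaw] about the fixed x, y, z axes, in that order (R = Rz(yaw) Ry(pitch) Rx(roll)).
In Python, from cell import ctrl gives the robot as it stands. The module is installed in compiled form; this text tells all that it offers.
- The arm moves only by the tool step_arm, never from a script. Its argument "deltas" is a list that holds one entry, the list of rows, each a list of 7 numbers: the opening, from 0 (shut) to 1 (fully open), then the shift along the world's x, y, z in mm, then the turn, a rotation vector about the world's x, y, z in rad. In form: [[[grip, tx, ty, tz, rx, ry, rz], ...]]. A call has 1 to 10 rows; each row shifts and turns the commanded pose from where the row before left it; what a row does not reach is not made up. A row lasts 1/12 s, in which the tool goes at most 41.7 mm and 7.16 degrees, less where a joint would pass 70% of its speed; a pose out of reach is approached as far as the arm can. A call is refused whole if a number of a shift passes 41.7 or a number of a turn 0.125, either way. A call with a gripper value outside its range is refused whole. The fingers move at their own pace and stop on an object; the grip force is fixed at half the most. Time passes only in rows, so rows that do not move let the fingers close. It gives the time, the measured TCP pose, the force and the opening at its end, in the units of the state.
- ctrl.read_state(): the state, without advancing time (a new reading comes with each control period).
- ctrl.get_image(name): name is "side" or "top" or "wrist"; returns (picture, depth): 400x640x3 uint8, red, green, blue; 400x640 float32, mm along the optical axis (not along the pixel's ray), 0 where there is no reading.
- ctrl.camera_info(name): a dict with "intrinsics" (3x3 intrinsics, pixels), "rvec" (rotation vector, rad) and "tvec" (3), from world to camera coordinates, as OpenCV has them. Camera axes: x right, y down, z forward; pixel columns grow to the right and rows downward; lengths in mm; the calibration is good to about 2 mm. The wrist camera is an equidistant fisheye: a pixel r from the principal point sees the ray r / f radians off the axis. A picture is of the moment at which its call begins: read the wrist's pose just before it. camera_info takes no time and is no camera call; for the wrist camera it gives the pose at the moment of the call.
- ctrl.finish_job(): hands the job in, once; it reports no verdict.
The state is a dict: "clock": time; "qpos": joint angles; "qd": joint speeds; "tau": joint torques, N m; "eef_pos": TCP position; "tool_rot": TCP orientation; "force": force on the tool from outside, world axes, zero at the start; "torque": the same for the moment, N m; "width": finger opening in mm.
Only numpy, scipy, OpenCV 4.12 (cv2) and the standard library are available. Lean on these libraries where they do the work, as an engineer would, in place of code of your own. Each camera call takes 0.05 s, during which the arm holds its last target.

## Working session

There is one attempt and no reset: what is moved stays moved. The work goes in short steps, Python scripts to look and compute and a tool call to move; the robot and the scene stay as the last step left them, time stands still between calls to the robot, and variables do not carry over. Pictures are saved under pics/ and viewed, and the job is handed in when it is done.

Besides the shell and the picture viewer there is one more tool, called after "Request:" as name(argument=value, ...), one argument or row to a line, values as JSON. step_arm: Moves the arm, as the interface text tells. Its arguments: {"type":"object","properties":{"deltas":{"type":"array"}},"required":["deltas"]}

```bash
mkdir -p pics; python3 - <<'E'
from cell import ctrl
import cv2,numpy as np
s=ctrl.read_state();print({k:np.round(v,3) for k,v in s.items()}, ctrl.finger_overhang)
for n in("top","side"):
    im,d=ctrl.get_image(n);cv2.imwrite(f"pics/{n}0.png",im[:,:,::-1]);np.savez(f"{n}0.npz",im=im,d=d)
    print(n,ctrl.camera_info(n))
E
```

```text
{'clock': np.float64(0.0), 'qpos': array([ 1.089,  0.629,  0.038,  1.518, -0.027,  0.996, -0.02 ]), 'qd': array([ 0.002, -0.002,  0.   , -0.   , -0.   , -0.001,  0.   ]), 'tau': array([ 0.0000e+00, -5.6340e+01,  1.2270e+00, -1.9345e+01,  1.1000e-02,
        1.1000e-02,  0.0000e+00]), 'eef_pos': array([ 262.312, -593.978,  211.086]), 'tool_rot': array([-3.14 ,  0.   ,  0.416]), 'force': array([-0.258,  0.168,  0.148]), 'torque': array([-0.001,  0.023, -0.041]), 'width': np.float64(85.548)} 8.0
top {'intrinsics': array([[404.81831485,   0.        , 319.97341332],
       [  0.        , 404.81831485, 193.33358526],
       [  0.        ,   0.        ,   1.        ]]), 'rvec': array([ 2.18674756, -2.13389175,  0.12675104]), 'tvec': array([ -40.52001172,  518.82481334, 1027.24131704])}
side {'intrinsics': array([[502.19699414,   0.        , 323.97900274],
       [  0.        , 502.19699414, 194.03663221],
       [  0.        ,   0.        ,   1.        ]]), 'rvec': array([ 0.26832616, -2.81479933,  1.22116803]), 'tvec': array([ 513.38821441,  169.98787455, 1100.1624679 ])}
```

View pics/top0.png

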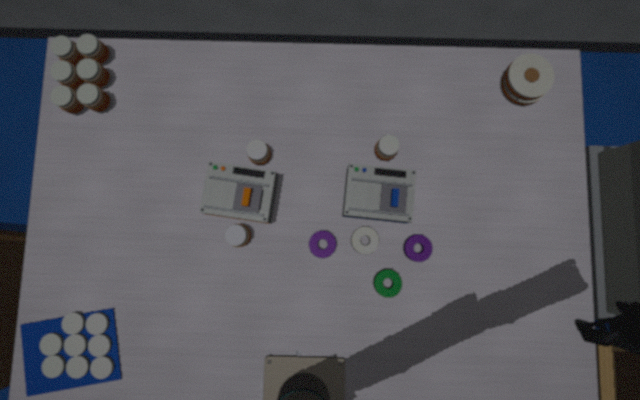

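View pics/side0.png

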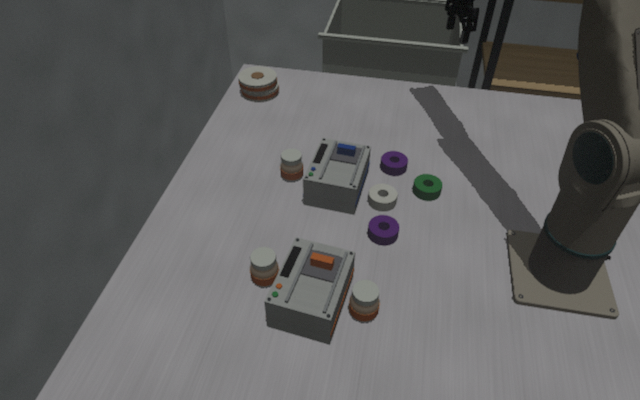

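The top picture shows two counters, the only objects that could be confused with the target. One has an orange rib at (247,197), the other a blue rib at (395,197). In the side view the orange one is at (322,261) and the blue one at (346,149). I choose the orange one and will crop in to check it.

```bash
python3 - <<'E'
import cv2,numpy as np
im=np.load("top0.npz")["im"][130:255,190:290,::-1]
im=cv2.convertScaleAbs(im,alpha=1.5)
cv2.imwrite("pics/crop_t.png",cv2.resize(im,None,fx=4.8,fy=4.8,interpolation=cv2.INTER_CUBIC))
im=np.load("side0.npz")["im"][220:345,240:390,::-1]
im=cv2.convertScaleAbs(im,alpha=1.5)
cv2.imwrite("pics/crop_s.png",cv2.resize(im,None,fx=4.8,fy=4.8,interpolation=cv2.INTER_CUBIC))
E
```

```text
(no output)
```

View pics/crop_t.png

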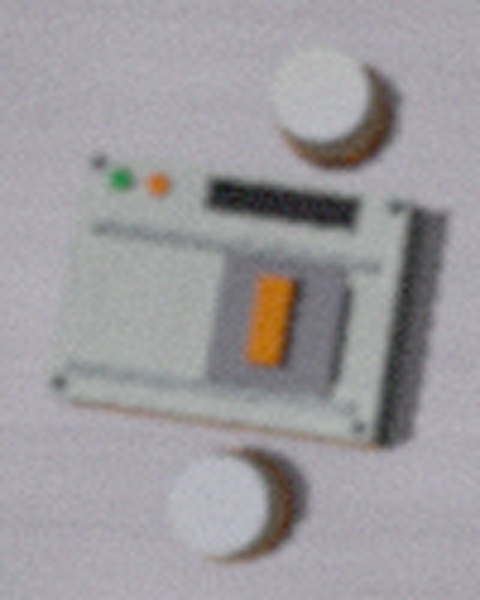

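View pics/crop_s.png

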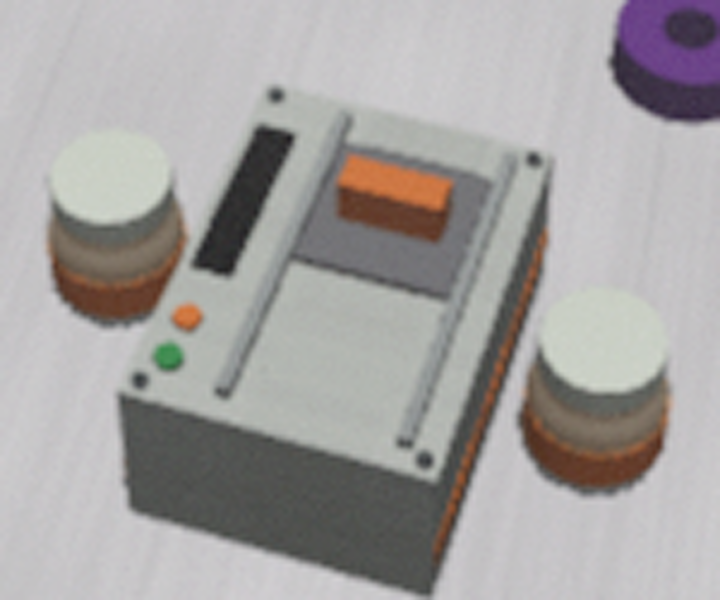

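```bash
cat > h.py <<'E'
import cv2,numpy as np
from cell import ctrl
def px2w(name,uv,z):
    c=ctrl.camera_info(name);R,_=cv2.Rodrigues(c["rvec"]);t=np.array(c["tvec"]).ravel()
    uv=np.atleast_2d(np.float64(uv));K=c["intrinsics"]
    r=(np.linalg.inv(K)@np.c_[uv,np.ones(len(uv))].T).T@R   # rows: R^T r
    o=-R.T@t
    return o+r*((z-o[2])/r[:,2])[:,None]
E
python3 - <<'E'
from h import *
np.set_printoptions(suppress=True,precision=1)
T=lambda p:np.array(p)/4.8+[190,130]-.4
S=lambda p:np.array(p)/4.8+[240,220]-.4
# order: far-left, far-right, near-right, near-left (top); 
t=px2w("top",T([(98,161),(397,207),(358,427),(58,383)]),85)
s=px2w("side",S([(140,380),(276,95),(533,159),(425,460)]),85)
for n,p in(("top",t),("side",s)):
    c=p.mean(0); v=(p[0]+p[3]-p[1]-p[2])/2; w=(p[0]+p[1]-p[2]-p[3])/2
    print(n,p,"c",c,"yaw",np.arctan2(v[1],v[0])-np.pi/2,np.arctan2(w[1],w[0]),np.linalg.norm(v),np.linalg.norm(w))
rt=px2w("top",T([(263,276),(297,278),(283,366),(248,363)]),111);print("rib",rt.mean(0),rt)
rs=px2w("side",S([(347,155),(453,182),(446,212),(337,187)]),111);print("rib",rs.mean(0),rs)
print("jars top",px2w("top",T([(320,95),(218,505)]),70),px2w("side",S([(110,177),(602,341)]),70))
E
```

```text
top [[582.4 248.7  85. ]
 [562.   92.1  85. ]
 [447.4 107.7  85. ]
 [466.2 262.7  85. ]] c [514.5 177.8  85. ] yaw -0.12528861392158142 -0.12762472101414193 156.97483031858124 116.3649851656164
side [[582.1 247.3  85. ]
 [563.   92.9  85. ]
 [448.3 107.   85. ]
 [466.9 261.6  85. ]] c [515.1 177.2  85. ] yaw -0.12124265408444845 -0.12297097970419645 155.67741913344267 115.84635229077534
rib [498.4 149.1 111. ] [[520.8 155.  111. ]
 [520.2 137.9 111. ]
 [475.7 142.9 111. ]
 [476.7 160.5 111. ]]
rib [499.1 152.7 111. ] [[521.5 141.6 111. ]
 [476.4 147.3 111. ]
 [476.6 163.1 111. ]
 [522.1 158.9 111. ]]
jars top [[623.7 137.1  70. ]
 [406.1 180.6  70. ]] [[625.5 139.3  70. ]
 [408.2 183.3  70. ]]
```

Request:
step_arm(
  deltas=[
    [[0,12,36,0,0,0,0.1],[0,12,36,0,0,0,0.1],[0,12,36,0,0,0,0.1],[0,12,36,0,0,0,0.1],[0,12,36,0,0,0,0.1],[0,12,36,0,0,0,0.1],[0,12,36,0,0,0,0.1],[0,12,36,0,0,0,0.1],[0,12,36,0,0,0,0.1],[0,12,36,0,0,0,0.1]],
  ],
)

```text
clock: 0.93
eef_pos: [382.6, -232.8, 212.0]
tool_rot: [-3.141, 0.0, 1.42]
force: [0.8, 0.8, 0.0]
width: 0.1
```

Request:
step_arm(
  deltas=[
    [[0,12,36,0,0,0,0.03],[0,12,36,0,0,0,0],[0,12,36,0,0,0,0],[0,12,36,0,0,0,0],[0,12,36,0,0,0,0],[0,12,36,0,0,0,0],[0,12,36,0,0,0,0],[0,12,36,0,0,0,0],[0,0,0,0,0,0,0],[0,0,0,0,0,0,0]],
  ],
)

```text
clock: 1.77
eef_pos: [478.7, 56.1, 211.7]
tool_rot: [-3.141, -0.001, 1.451]
force: [-0.4, -0.5, -1.0]
width: 0.1
```

Request:
step_arm(
  deltas=[
    [[0,9,34,-20,0,0,0],[0,8.5,34,-20,0,0,0],[0,0,0,-22,0,0,0],[0,0,0,0,0,0,0],[0,0,0,0,0,0,0]],
  ],
)

```text
clock: 2.18
eef_pos: [494.8, 119.4, 149.1]
tool_rot: [-3.138, 0.003, 1.444]
force: [-0.1, -0.2, -0.2]
width: -0.2
```

```bash
python3 - <<'E'
from h import *
s=ctrl.read_state();print(s["eef_pos"],s["tool_rot"],s["force"])
for n in("wrist","side","top"):
    im,d=ctrl.get_image(n);im=cv2.convertScaleAbs(im[:,:,::-1],alpha=1.5)
    if n=="side": im=cv2.resize(im[170:345,240:420],None,fx=3.4,fy=3.4,interpolation=cv2.INTER_CUBIC)
    cv2.imwrite(f"pics/{n}1.png",im)
E
```

```text
[494.81099056 119.3960075  149.07753995] [-3.13829040e+00  2.57066172e-03  1.44447087e+00] [-0.11373528 -0.23783803 -0.18852826]
```

View pics/wrist1.png

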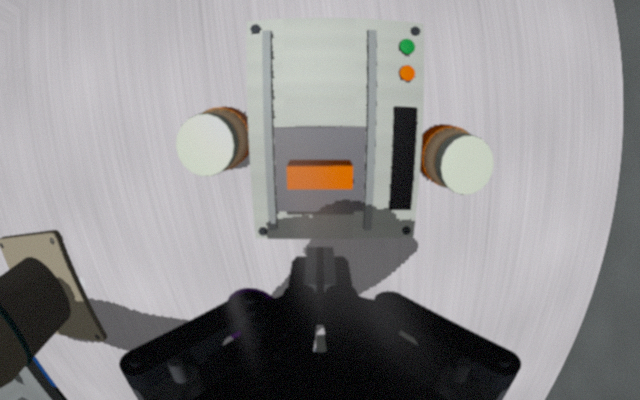

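View pics/side1.png

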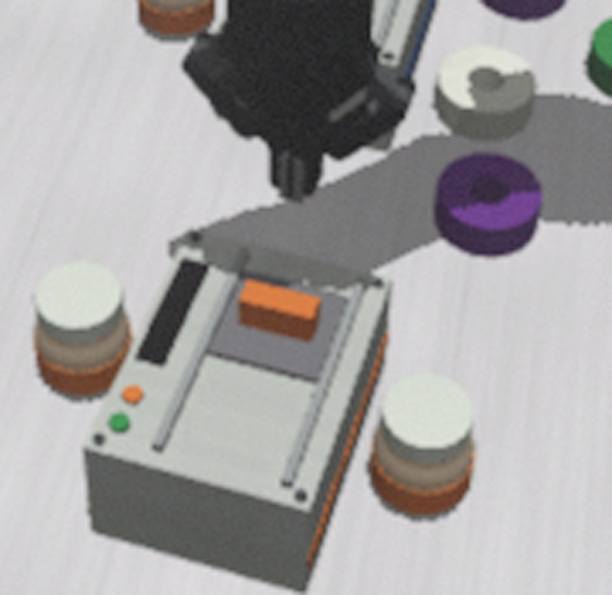

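The wrist view shows the shut fingers at (320,260), in line with the orange rib at (320,176). The jars are clear on both sides, so I'll descend behind the rib.

Request:
step_arm(
  deltas=[
    [[0,0,0,-15,0,0,0],[0,0,0,-15,0,0,0],[0,0,0,-12,0,0,0],[0,0,0,0,0,0,0],[0,0,0,0,0,0,0]],
  ],
)

```text
clock: 2.75
eef_pos: [496.4, 120.5, 108.7]
tool_rot: [3.141, 0.0, 1.444]
force: [0.7, -0.7, 1.0]
width: -0.0
```

Request:
step_arm(
  deltas=[
    [[0,0.5,4,0,0,0,0],[0,0.5,4,0,0,0,0],[0,0.5,4,0,0,0,0],[0,0.5,4,0,0,0,0],[0,0.5,4,0,0,0,0],[0,0.5,4,0,0,0,0]],
  ],
)

```text
clock: 3.25
eef_pos: [499.2, 146.1, 108.2]
tool_rot: [3.141, -0.0, 1.446]
force: [-0.4, 0.5, 0.6]
width: 0.2
```

```bash
python3 - <<'E'
from h import *
s=ctrl.read_state();print(s["eef_pos"],s["force"])
im,d=ctrl.get_image("side");im=cv2.convertScaleAbs(im[:,:,::-1],alpha=1.5)
cv2.imwrite(f"pics/side2.png",cv2.resize(im[200:345,240:400],None,fx=4,fy=4,interpolation=cv2.INTER_CUBIC))
E
```

```text
[499.2231301  146.09403231 108.21014132] [-0.37165776  0.53633257  0.648069  ]
```

View pics/side2.png

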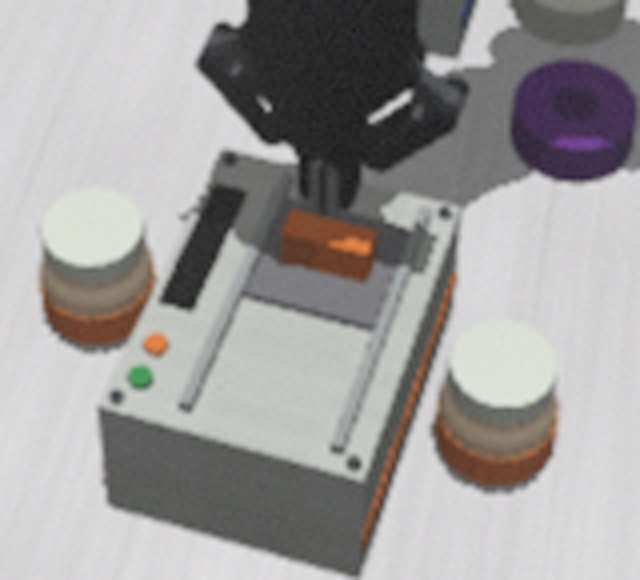

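The fingers stand right behind the rib, whose top is around (330,235) in the crop. The push is working with little force, so I'll go on.

Request:
step_arm(
  deltas=[
    [[0,0.5,4,-4,0,0,0],[0,0.5,4,0,0,0,0],[0,0.5,4,0,0,0,0],[0,0.5,4,0,0,0,0],[0,0.5,4,0,0,0,0],[0,0.5,4,0,0,0,0]],
  ],
)

```text
clock: 3.8
eef_pos: [502.1, 169.9, 104.0]
tool_rot: [3.142, -0.0, 1.446]
force: [0.4, -0.2, -0.0]
width: -0.0
```

```bash
python3 - <<'E'
from h import *
s=ctrl.read_state();print(s["eef_pos"],s["force"])
im,d=ctrl.get_image("side");im=cv2.convertScaleAbs(im[:,:,::-1],alpha=1.5)
cv2.imwrite(f"pics/side3.png",cv2.resize(im[200:345,240:400],None,fx=4,fy=4,interpolation=cv2.INTER_CUBIC))
E
```

```text
[502.14662004 169.85130734 104.01462262] [ 0.40110354 -0.19695389 -0.02339021]
```

View pics/side3.png

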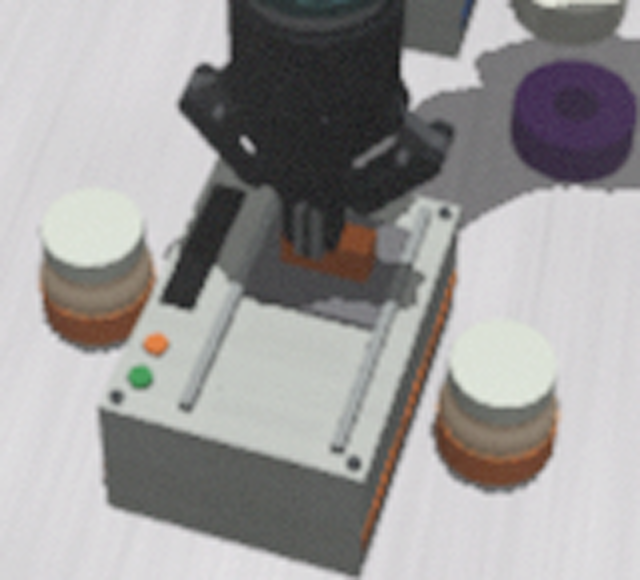

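The rib has not moved: the cover's front edge is still at (250,300)-(375,325), and the fingers now appear in front of or above the rib. I'll measure the fingertip with depth before moving again.

```bash
python3 - <<'E'
from h import *
np.set_printoptions(suppress=True,precision=1,linewidth=160)
im,d=ctrl.get_image("side")
c=ctrl.camera_info("side");R,_=cv2.Rodrigues(c["rvec"]);t=c["tvec"];K=c["intrinsics"]
def w(u,v):
    z=d[v,u]; return R.T@(np.linalg.inv(K)@[u,v,1]*z-t)
for (x,y) in [(315,190),(315,215),(315,235),(315,245),(300,240),(335,240),(325,252),(355,235),(355,255),(365,228),(330,265),(330,285),(300,350),(60,200),(95,215),(490,345)]:
    print((x,y),w(240+x//4,200+y//4))
q,_=cv2.projectPoints(np.array([[502.1,169.9,96],[502.1,169.9,104],[502.1,169.9,130],[499,151,111.]]),c["rvec"],c["tvec"],K,None);print((q.reshape(-1,2)-[240,200])*4)
im=cv2.convertScaleAbs(im[:,:,::-1],alpha=2.2)
cv2.imwrite(f"pics/side4.png",cv2.resize(im[235:285,295:345],None,fx=12,fy=12,interpolation=cv2.INTER_CUBIC))
im,d=ctrl.get_image("wrist");cv2.imwrite("pics/wrist4.png",cv2.convertScaleAbs(im[:,:,::-1],alpha=1.8))
E
```

```text
(315, 190) [501.4 183.3 177.5]
(315, 215) [501.4 182.8 160.2]
(315, 235) [501.4 182.7 145.8]
(315, 245) [501.6 181.4 135.4]
(300, 240) [507.2 182.2 137.9]
(335, 240) [492.5 179.4 138.1]
(325, 252) [496.1 179.6 128.7]
(355, 235) [488.2 147.1 106.5]
(355, 255) [485.5 162.4 110.3]
(365, 228) [485.1 128.4  88.2]
(330, 265) [497.7 159.4  94.5]
(330, 285) [496.7 164.1  85. ]
(300, 350) [503.  203.   83.1]
(60, 200) [646.5 123.   66.8]
(95, 215) [628.4 126.4  65.4]
(490, 345) [415.4 173.7  70.3]
[[315.1 277.5]
 [315.2 267.1]
 [315.5 232.5]
 [329.  228.9]]
```

View pics/side4.png

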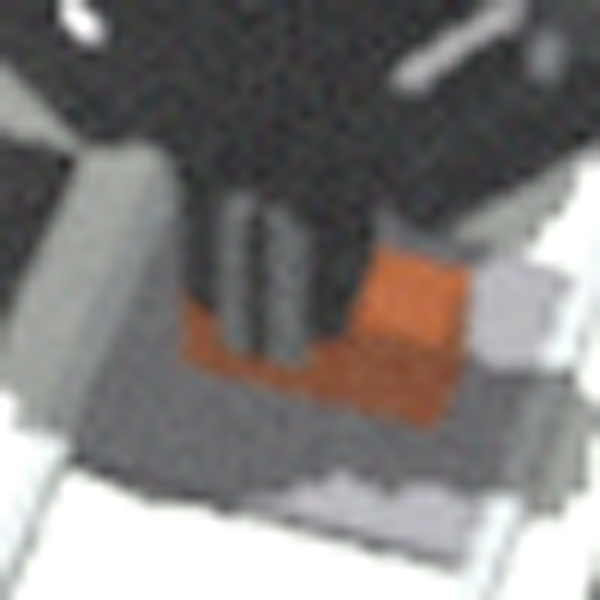

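View pics/wrist4.png

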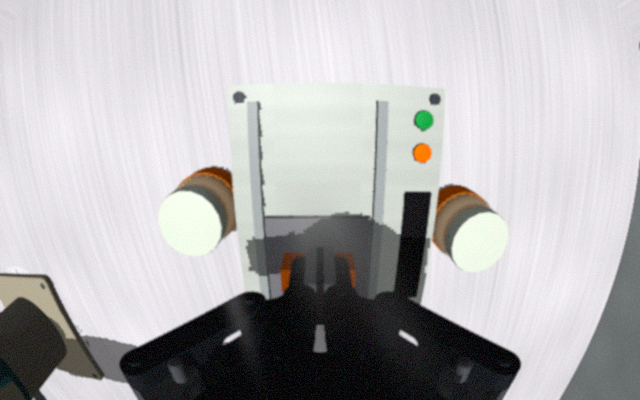

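```bash
python3 - <<'E'
from h import *
np.set_printoptions(suppress=True,precision=1,linewidth=160)
s=ctrl.read_state();print(s["eef_pos"],s["qpos"])
c=ctrl.camera_info("wrist");R,_=cv2.Rodrigues(c["rvec"]);K=c["intrinsics"];print(K,"cam pos",-R.T@c["tvec"],"axis",R[2])
P=np.array([[582.3,248,85],[466.6,262,85],[502.1,169.9,96],[502.1,169.9,104],[502,170,125],[625,138,70],[407,182,70]])
X=P@R.T+c["tvec"];th=np.arctan2(np.hypot(X[:,0],X[:,1]),X[:,2]);ph=np.arctan2(X[:,1],X[:,0])
print(np.c_[K[0,0]*th*np.cos(ph)+K[0,2],K[1,1]*th*np.sin(ph)+K[1,2]])
# side: where does the finger's tip (pixel 317.5,265) lie, on plane y=181
c=ctrl.camera_info("side");R,_=cv2.Rodrigues(c["rvec"]);o=-R.T@c["tvec"];r=R.T@np.linalg.inv(c["intrinsics"])@[317.5,264.5,1]
for y in(165,170,175,181):print(y,o+r*(y-o[1])/r[1])
E
```

```text
[502.1 169.8 104.1] [-0.2  0.6 -0.3  1.9  0.3  0.6 -0.8]
[[309.7   0.  319.7]
 [  0.  309.7 201.4]
 [  0.    0.    1. ]] cam pos [512.6 250.  265.1] axis [-0.  -0.3 -0.9]
[[435.7  95.8]
 [238.6  93.9]
 [318.6 240.1]
 [318.6 246.1]
 [318.3 264. ]
 [481.6 241.2]
 [186.7 222. ]]
165 [505.6 165.  104.1]
170 [504.7 170.  110.4]
175 [503.7 175.  116.8]
181 [502.6 181.  124.3]
```

```bash
python3 - <<'E'
from h import *
np.set_printoptions(suppress=True,precision=1,linewidth=160)
im,d=ctrl.get_image("wrist");cv2.imwrite("pics/wrist5.png",cv2.resize(cv2.convertScaleAbs(im[220:320,260:380,::-1],alpha=2.5),None,fx=6,fy=6,interpolation=cv2.INTER_CUBIC))
np.savez("w5.npz",im=im,d=d)
c=ctrl.camera_info("wrist");R,_=cv2.Rodrigues(c["rvec"]);K=c["intrinsics"]
for u,v in [(306,260),(334,260),(306,270),(334,270),(308,255),(332,255),(306,285),(320,250),(290,265),(350,265),(345,280),(310,250),(330,250)]:
    x=(u-K[0,2])/K[0,0];y=(v-K[1,2])/K[1,1];th=np.hypot(x,y);z=d[v,u];q=np.array([x/th*np.tan(th),y/th*np.tan(th),1])*z
    print((u,v),z,R.T@(q-c["tvec"]))
E
```

```text
(306, 260) 140.66542 [497.8 181.  140. ]
(334, 260) 140.79704 [510.5 179.3 139.9]
(306, 270) 131.83122 [498.1 181.1 149.3]
(334, 270) 132.93143 [510.2 179.  148.3]
(308, 255) 144.72269 [498.6 181.2 135.7]
(332, 255) 144.60213 [509.8 179.8 135.8]
(306, 285) 120.013985 [498.7 181.4 161.6]
(320, 250) 150.5644 [504.2 180.  129.7]
(290, 265) 180.49959 [483.7 159.8 105.6]
(350, 265) 179.87093 [519.  155.7 106.2]
(345, 280) 131.49573 [514.4 174.9 151. ]
(310, 250) 149.852 [499.3 180.9 130.3]
(330, 250) 151.46234 [509.  179.  128.9]
```

View pics/wrist5.png

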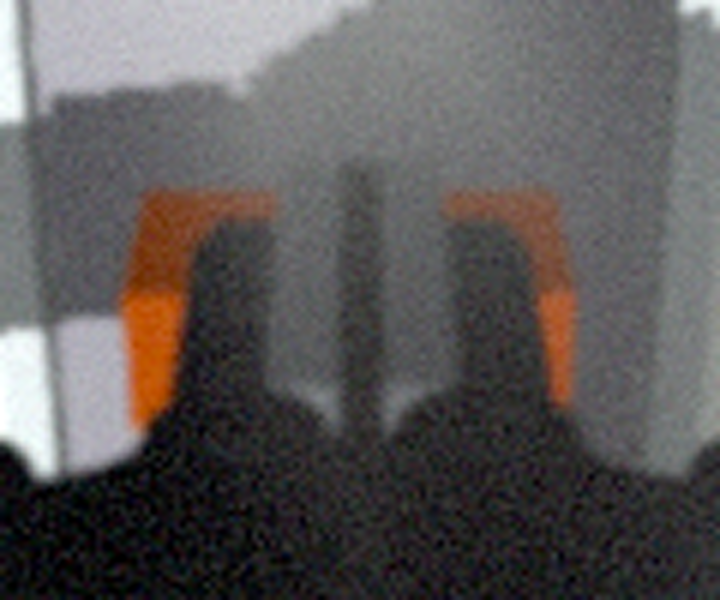

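```bash
python3 - <<'E'
from h import *
np.set_printoptions(suppress=True,precision=0,linewidth=200)
s=ctrl.read_state();p=s["eef_pos"];yaw=s["tool_rot"][2]
ex=np.array([np.cos(yaw),np.sin(yaw)]);ey=np.array([-np.sin(yaw),np.cos(yaw)])
im,d=ctrl.get_image("side");c=ctrl.camera_info("side");R,_=cv2.Rodrigues(c["rvec"]);K=c["intrinsics"]
v,u=np.mgrid[:400,:640];q=np.stack([(u-K[0,2])/K[0,0]*d,(v-K[1,2])/K[1,1]*d,d],-1).reshape(-1,3)
W=((q-c["tvec"])@R)[d.ravel()>0]
w5=np.load("w5.npz");d=w5["d"];c=ctrl.camera_info("wrist");R,_=cv2.Rodrigues(c["rvec"]);K=c["intrinsics"]
x=(u-K[0,2])/K[0,0];y=(v-K[1,2])/K[1,1];th=np.hypot(x,y)+1e-9;q=np.stack([x/th*np.tan(th)*d,y/th*np.tan(th)*d,d],-1).reshape(-1,3)
W2=((q-c["tvec"])@R)[(d.ravel()>0)&(th.ravel()<1.3)]
for n,w in(("side",W),("wrist",W2)):
    lx=(w[:,:2]-p[:2])@ex;ly=(w[:,:2]-p[:2])@ey;z=w[:,2]
    m=(z>113)&(z<330)&(abs(lx)<75)&(abs(ly)<90)
    print(n)
    for a in range(-90,90,10):
        k=m&(ly>=a)&(ly<a+10)
        if k.sum()>5: zz=z[k];print(a,"n",k.sum(),"zmin",np.percentile(zz,[0,5,50]),"lx",np.percentile(lx[k],[2,98]))
E
```

```text
side
-70 n 21 zmin [205. 207. 212.] lx [-11.  14.]
-60 n 85 zmin [188. 195. 213.] lx [-11.  15.]
-50 n 113 zmin [178. 186. 204.] lx [-1. 14.]
-40 n 186 zmin [165. 174. 213.] lx [-8. 25.]
-30 n 217 zmin [164. 172. 270.] lx [ 1. 34.]
-20 n 303 zmin [128. 144. 261.] lx [ 6. 38.]
-10 n 406 zmin [124. 136. 222.] lx [-2. 39.]
0 n 369 zmin [122. 136. 259.] lx [ 7. 39.]
10 n 421 zmin [129. 159. 262.] lx [-3. 36.]
20 n 407 zmin [167. 176. 272.] lx [-7. 31.]
30 n 400 zmin [171. 185. 263.] lx [-7. 20.]
40 n 110 zmin [184. 192. 210.] lx [-3. 14.]
50 n 87 zmin [196. 203. 213.] lx [-11.  15.]
wrist
-70 n 87 zmin [205. 206. 210.] lx [10. 13.]
-60 n 1677 zmin [192. 199. 213.] lx [ 2. 14.]
-50 n 2847 zmin [180. 189. 205.] lx [-3. 13.]
-40 n 3266 zmin [168. 176. 192.] lx [-9. 12.]
-30 n 2489 zmin [164. 172. 181.] lx [-8. 13.]
-20 n 3444 zmin [130. 148. 204.] lx [ 6. 20.]
-10 n 4491 zmin [124. 139. 196.] lx [-7. 19.]
0 n 4678 zmin [124. 139. 196.] lx [-7. 20.]
10 n 3061 zmin [129. 152. 204.] lx [ 6. 20.]
20 n 2624 zmin [165. 172. 182.] lx [-9. 13.]
30 n 3463 zmin [169. 177. 194.] lx [-9. 12.]
40 n 2667 zmin [183. 190. 208.] lx [ 3. 13.]
50 n 1423 zmin [194. 200. 213.] lx [ 1. 14.]
60 n 25 zmin [207. 208. 210.] lx [10. 12.]
```

Both depth views agree: the shut fingertips are at z≈124 while the TCP reads 104. The tips really end about 20 mm behind the TCP, so the fingers passed over the rib without touching it. I'll work with tip = TCP z + 20. Next I go back behind the rib and lower.

Request:
step_arm(
  deltas=[
    [[0,-1.5,-12,4,0,0,0],[0,-1.5,-12,0,0,0,0],[0,-1.5,-12,0,0,0,0],[0,-1.5,-13,0,0,0,0],[0,0,0,0,0,0,0],[0,0,0,-12,0,0,0],[0,0,0,-12,0,0,0],[0,0,0,-8,0,0,0],[0,0,0,0,0,0,0],[0,0,0,0,0,0,0]],
  ],
)

```text
clock: 4.88
eef_pos: [495.7, 120.2, 75.8]
tool_rot: [-3.141, 0.0, 1.446]
force: [-0.7, 0.5, -0.1]
width: -0.3
```

Request:
step_arm(
  deltas=[
    [[0,0.5,4,0,0,0,0],[0,0.5,4,0,0,0,0],[0,0.5,4,0,0,0,0],[0,0.5,4,0,0,0,0]],
  ],
)

```text
clock: 5.22
eef_pos: [498.4, 136.4, 76.5]
tool_rot: [3.141, 0.001, 1.446]
force: [0.1, -3.1, 1.0]
width: -0.2
```

```bash
python3 - <<'E'
from h import *
s=ctrl.read_state();print(s["eef_pos"],s["force"])
im,d=ctrl.get_image("side");im=cv2.convertScaleAbs(im[:,:,::-1],alpha=1.8)
cv2.imwrite(f"pics/side6.png",cv2.resize(im[200:345,240:400],None,fx=4,fy=4,interpolation=cv2.INTER_CUBIC))
E
```

```text
[498.43040333 136.37464978  76.47778811] [ 0.07773472 -3.09861909  1.01274605]
```

View pics/side6.png

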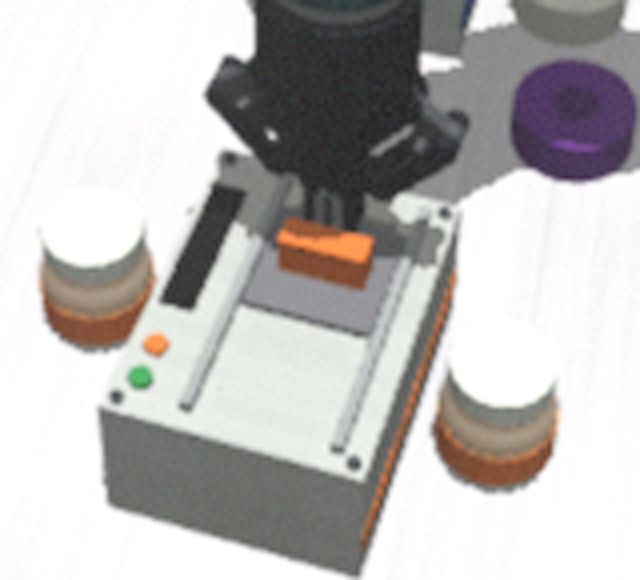

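There is now 3 N of contact and the cover has begun to move (its front edge is at (370,335)). I'll keep pushing.

Request:
step_arm(
  deltas=[
    [[0,0.5,4,0,0,0,0],[0,0.5,4,0,0,0,0],[0,0.5,4,0,0,0,0],[0,0.5,4,0,0,0,0],[0,0.5,4,0,0,0,0],[0,0.5,4,0,0,0,0],[0,0.5,4,0,0,0,0],[0,0.5,4,0,0,0,0],[0,0.5,4,0,0,0,0],[0,0.5,4,0,0,0,0]],
  ],
)

```text
clock: 6.1
eef_pos: [503.1, 176.8, 76.0]
tool_rot: [-3.142, -0.0, 1.446]
force: [0.5, -2.0, 2.4]
width: 0.0
```

Request:
step_arm(
  deltas=[
    [[0,0.3,2,0,0,0,0],[0,0.3,2,0,0,0,0],[0,0.2,2,0,0,0,0],[0,0,0,0,0,0,0]],
  ],
)

```text
clock: 6.43
eef_pos: [503.8, 183.0, 75.9]
tool_rot: [-3.142, -0.001, 1.446]
force: [0.2, 0.0, -0.2]
width: -0.2
```

Request:
step_arm(
  deltas=[
    [[0,0.1,1,0,0,0,0],[0,0.1,1,0,0,0,0],[0,0,0,0,0,0,0]],
  ],
)

```text
clock: 6.68
eef_pos: [503.8, 183.1, 75.9]
tool_rot: [-3.141, 0.002, 1.445]
force: [-0.8, -5.4, 2.3]
width: 0.2
```

```bash
python3 - <<'E'
from h import *
s=ctrl.read_state();print(s["eef_pos"],s["force"])
im,d=ctrl.get_image("side");im=cv2.convertScaleAbs(im[:,:,::-1],alpha=1.8)
cv2.imwrite(f"pics/side7.png",cv2.resize(im[200:345,240:400],None,fx=4,fy=4,interpolation=cv2.INTER_CUBIC))
E
```

```text
[503.79454009 183.07366615  75.94691538] [-0.7523807  -5.38211453  2.28869423]
```

View pics/side7.png

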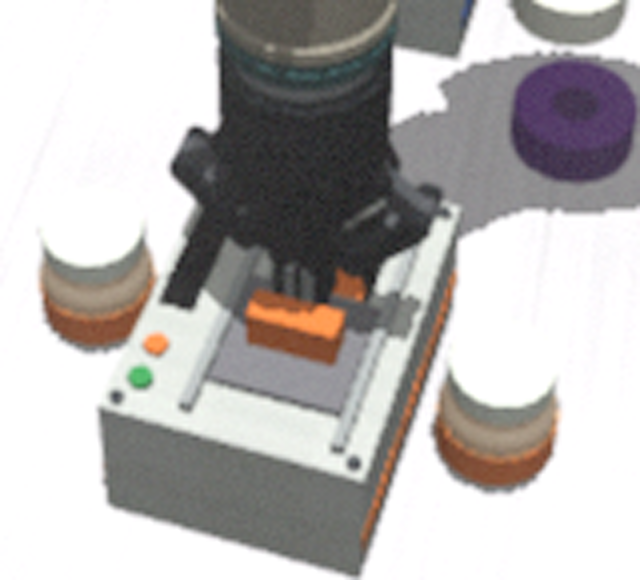

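The cover is on its stop: 5.4 N with no further travel, and the orange key is now visible at (350,285). I'll back off, rise, and turn 90° so that the knuckles run along the slot rather than over the rails.

Request:
step_arm(
  deltas=[
    [[0,-1,-8,0,0,0,0],[0,0,0,20,0,0,0],[0,0,0,20,0,0,0],[0,0,0,20,0,0,-0.12],[0,-1.5,-11,0,0,0,-0.12],[0,-1.5,-11,0,0,0,-0.12],[0,-1.5,-12,0,0,0,-0.12],[0,0,0,0,0,0,-0.12],[0,0,0,0,0,0,-0.12],[0,0,0,0,0,0,-0.12]],
  ],
)

```text
clock: 7.57
eef_pos: [498.7, 143.0, 136.0]
tool_rot: [-3.141, -0.002, 0.6]
force: [-0.6, 0.9, -0.2]
width: 0.0
```

Request:
step_arm(
  deltas=[
    [[0,0,0,0,0,0,-0.12],[0,0,0,0,0,0,-0.12],[0,0,0,0,0,0,-0.12],[0,0,0,0,0,0,-0.12],[0,0,0,0,0,0,-0.12],[0,0,0,0,0,0,-0.12],[0,0,0,0,0,0,0],[0,0,0,0,0,0,0],[0,0,0,0,0,0,0]],
  ],
)

```text
clock: 8.32
eef_pos: [498.5, 142.8, 135.9]
tool_rot: [-3.141, -0.0, -0.111]
force: [-0.3, 0.7, 0.3]
width: -0.1
```

```bash
python3 - <<'E'
from h import *
np.set_printoptions(suppress=True,precision=2)
s=ctrl.read_state();print(s["eef_pos"],s["force"],s["tool_rot"],s["qpos"])
im,d=ctrl.get_image("side");im=cv2.convertScaleAbs(im[:,:,::-1],alpha=1.8)
cv2.imwrite(f"pics/side8.png",cv2.resize(im[200:345,240:400],None,fx=4,fy=4,interpolation=cv2.INTER_CUBIC))
im,d=ctrl.get_image("wrist");cv2.imwrite("pics/wrist8.png",cv2.convertScaleAbs(im[:,:,::-1],alpha=1.8))
E
```

```text
[498.52 142.83 135.92] [-0.32  0.72  0.26] [-3.14 -0.   -0.11] [-0.45  0.55  0.17  1.96 -0.15  0.63 -1.87]
```

View pics/side8.png

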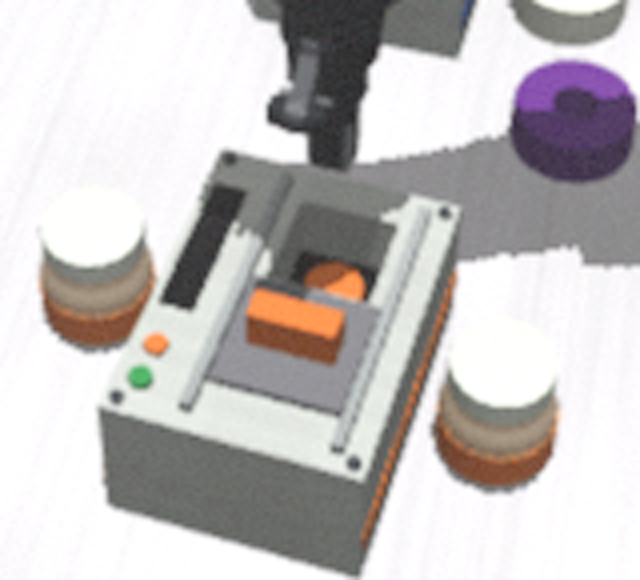

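View pics/wrist8.png

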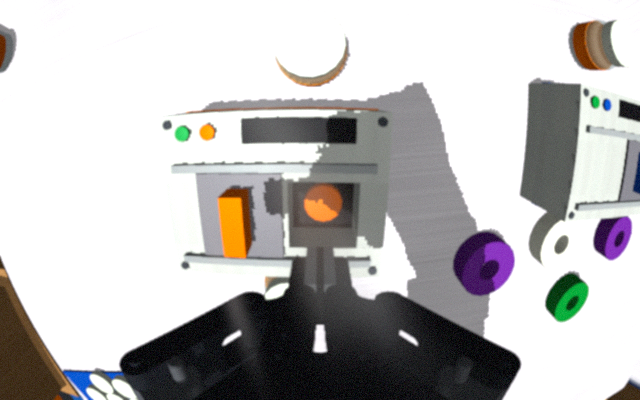

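The cover is fully open and the key is visible in the well at (323,203) in the wrist view. I'll aim 4 mm toward -y of the well centre so the knuckles clear the cover plate.

Request:
step_arm(
  deltas=[
    [[0,-0.8,-5.5,-16,0,0,-0.01],[0,0,0,-16,0,0,0],[0,0,0,-16,0,0,0],[0,0,0,-10,0,0,0],[0,0,0,0,0,0,0],[0,0,0,0,0,0,0]],
  ],
)

```text
clock: 8.92
eef_pos: [497.7, 136.8, 77.8]
tool_rot: [3.141, 0.001, -0.124]
force: [0.2, -0.5, 1.5]
width: -0.4
```

```bash
python3 - <<'E'
from h import *
np.set_printoptions(suppress=True,precision=2)
s=ctrl.read_state();print(s["eef_pos"],s["force"],s["tool_rot"])
im,d=ctrl.get_image("side");im=cv2.convertScaleAbs(im[:,:,::-1],alpha=1.8)
cv2.imwrite(f"pics/side9.png",cv2.resize(im[200:345,240:400],None,fx=4,fy=4,interpolation=cv2.INTER_CUBIC))
im,d=ctrl.get_image("wrist");cv2.imwrite("pics/wrist9.png",cv2.convertScaleAbs(im[:,:,::-1],alpha=1.8))
E
```

```text
[497.65 136.76  77.8 ] [ 0.17 -0.5   1.52] [ 3.14  0.   -0.12]
```

View pics/side9.png

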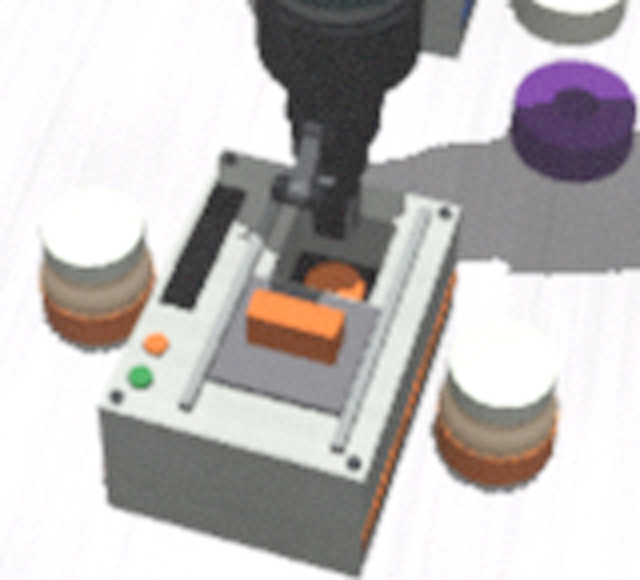

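View pics/wrist9.png

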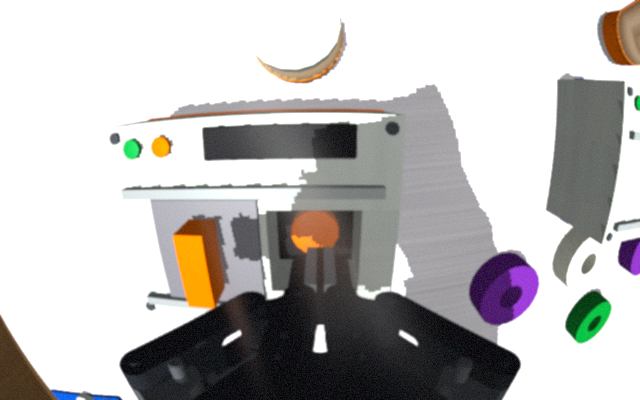

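Both views show the tip over the well with clearance all round. I'll go down, slowing near the key.

Request:
step_arm(
  deltas=[
    [[0,0,0,-10,0,0,0],[0,0,0,-10,0,0,0],[0,0,0,-10,0,0,0],[0,0,0,0,0,0,0],[0,0,0,0,0,0,0]],
  ],
)

```text
clock: 9.43
eef_pos: [497.0, 136.7, 47.1]
tool_rot: [3.141, 0.002, -0.124]
force: [-0.5, -0.2, 0.2]
width: 0.4
```

Request:
step_arm(
  deltas=[
    [[0,0,0,-3,0,0,0],[0,0,0,-3,0,0,0],[0,0,0,-3,0,0,0],[0,0,0,0,0,0,0],[0,0,0,0,0,0,0]],
  ],
)

```text
clock: 9.85
eef_pos: [497.7, 136.8, 38.9]
tool_rot: [3.142, 0.0, -0.124]
force: [0.4, -0.1, 0.2]
width: 0.3
```

Request:
step_arm(
  deltas=[
    [[0,0,0,-2,0,0,0],[0,0,0,0,0,0,0],[0,0,0,0,0,0,0]],
  ],
)

```text
clock: 10.1
eef_pos: [498.1, 136.9, 37.2]
tool_rot: [-3.141, -0.001, -0.124]
force: [-0.1, 0.3, 2.2]
width: -0.2
```

Request:
step_arm(
  deltas=[
    [[0,0,0,-2,0,0,0],[0,0,0,0,0,0,0],[0,0,0,0,0,0,0]],
  ],
)

```text
clock: 10.35
eef_pos: [498.1, 136.9, 35.1]
tool_rot: [-3.141, -0.001, -0.124]
force: [0.6, -0.3, 4.1]
width: 0.2
```

Request:
step_arm(
  deltas=[
    [[0,0,0,-2,0,0,0],[0,0,0,0,0,0,0],[0,0,0,0,0,0,0]],
  ],
)

```text
clock: 10.6
eef_pos: [498.0, 137.0, 33.1]
tool_rot: [-3.141, -0.001, -0.124]
force: [0.5, 0.9, 3.8]
width: 0.3
```

Request:
step_arm(
  deltas=[
    [[0,0,0,-2,0,0,0],[0,0,0,0,0,0,0],[0,0,0,0,0,0,0]],
  ],
)

```text
clock: 10.85
eef_pos: [498.1, 137.0, 31.1]
tool_rot: [-3.141, -0.001, -0.124]
force: [0.5, 1.2, 4.5]
width: -0.1
```

Request:
step_arm(
  deltas=[
    [[0,0,0,-1.5,0,0,0],[0,0,0,0,0,0,0],[0,0,0,0,0,0,0]],
  ],
)

```text
clock: 11.1
eef_pos: [498.1, 137.0, 30.6]
tool_rot: [-3.141, -0.001, -0.124]
force: [-1.4, -0.9, 14.6]
width: 0.0
```

The force jumped to 14.6 N after about 7 mm of travel, so the key is on its stop. I'll hold it there for 2 s.

Request:
step_arm(
  deltas=[
    [[0,0,0,0,0,0,0],[0,0,0,0,0,0,0],[0,0,0,0,0,0,0],[0,0,0,0,0,0,0],[0,0,0,0,0,0,0],[0,0,0,0,0,0,0],[0,0,0,0,0,0,0],[0,0,0,0,0,0,0],[0,0,0,0,0,0,0],[0,0,0,0,0,0,0]],
  ],
)

```text
clock: 11.93
eef_pos: [498.1, 136.9, 30.6]
tool_rot: [-3.141, -0.001, -0.124]
force: [-1.7, -0.5, 15.5]
width: -0.2
```

```bash
python3 - <<'E'
from h import *
np.set_printoptions(suppress=True,precision=2)
im,d=ctrl.get_image("side");im=cv2.convertScaleAbs(im[:,:,::-1],alpha=1.8)
cv2.imwrite(f"pics/side10.png",cv2.resize(im[220:300,280:370],None,fx=7,fy=7,interpolation=cv2.INTER_CUBIC))
im,d=ctrl.get_image("wrist");cv2.imwrite("pics/wrist10.png",cv2.convertScaleAbs(im[:,:,::-1],alpha=1.8))
s=ctrl.read_state();print(s["eef_pos"],s["force"],s["torque"])
E
```

```text
[498.1  136.98  30.6 ] [-2.24 -0.92 14.87] [-0.06  0.32 -0.05]
```

View pics/side10.png

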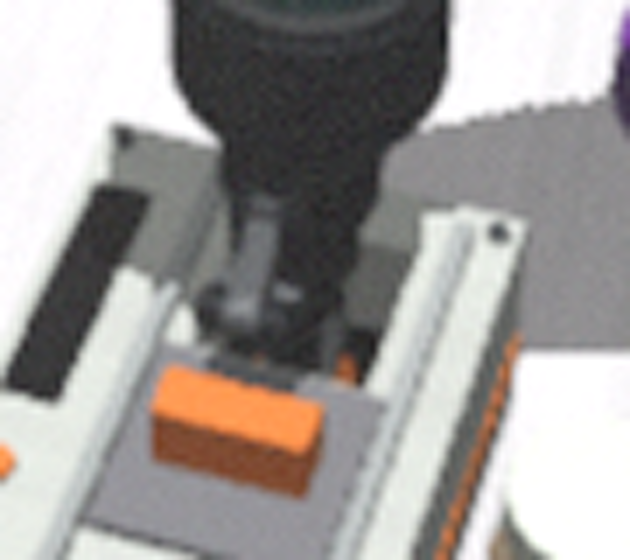

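View pics/wrist10.png

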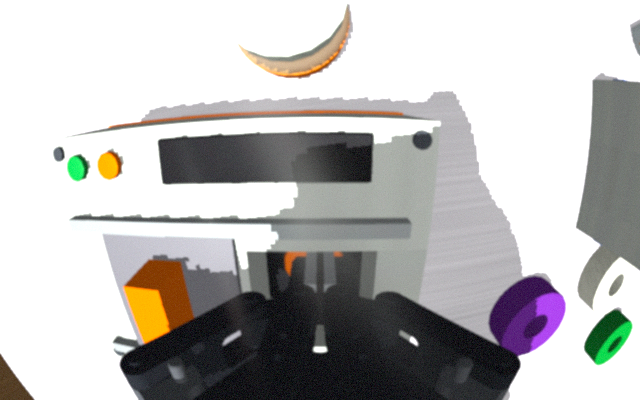

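The fingers are in the well on the key, and the cover is still open. I'll hold about 1 s more and then lift.

Request:
step_arm(
  deltas=[
    [[0,0,0,0,0,0,0],[0,0,0,0,0,0,0],[0,0,0,0,0,0,0],[0,0,0,0,0,0,0],[0,0,0,0,0,0,0],[0,0,0,0,0,0,0],[0,0,0,0,0,0,0],[0,0,0,0,0,0,0],[0,0,0,0,0,0,0],[0,0,0,0,0,0,0]],
  ],
)

```text
clock: 12.87
eef_pos: [498.1, 136.9, 30.6]
tool_rot: [-3.141, -0.001, -0.124]
force: [-1.8, -0.1, 14.5]
width: 0.1
```

Request:
step_arm(
  deltas=[
    [[0,0,0,4,0,0,0],[0,0,0,6,0,0,0],[0,0,0,10,0,0,0],[0,0,0,15,0,0,0],[0,0,0,20,0,0,0],[0,0,0,20,0,0,0],[0,0,0,20,0,0,0],[0,0,0,0,0,0,0],[0,0,0,0,0,0,0]],
  ],
)

```text
clock: 13.62
eef_pos: [497.9, 137.0, 125.5]
tool_rot: [-3.141, -0.001, -0.124]
force: [0.3, -0.1, -0.3]
width: 0.1
```

```bash
python3 - <<'E'
from h import *
np.set_printoptions(suppress=True,precision=2)
im,d=ctrl.get_image("side");im=cv2.convertScaleAbs(im[:,:,::-1],alpha=1.8)
cv2.imwrite(f"pics/side11.png",cv2.resize(im[220:300,280:370],None,fx=7,fy=7,interpolation=cv2.INTER_CUBIC))
s=ctrl.read_state();print(s["eef_pos"],s["force"],s["torque"])
E
```

```text
[497.16 136.87 124.54] [-0.83 -0.21 -0.63] [-0.01  0.01 -0.04]
```

View pics/side11.png

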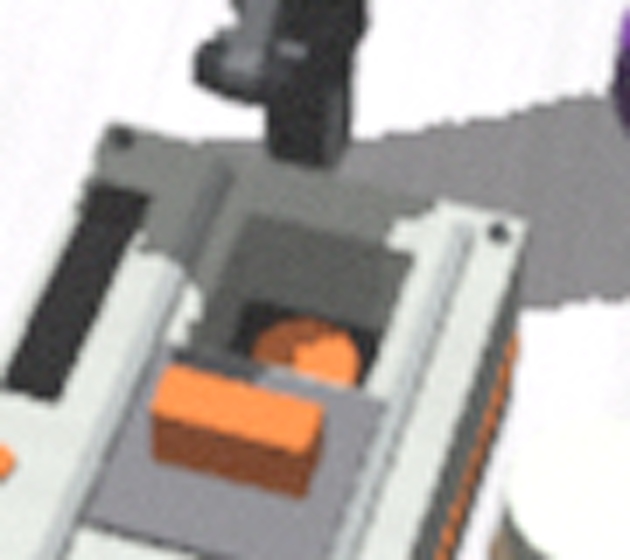

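The key is up again at (310,350) and the cover is still open. I'll turn the tool back and go beyond the rib.

Request:
step_arm(
  deltas=[
    [[0,1.5,12,0,0,0,0.12],[0,1.5,12,0,0,0,0.12],[0,1.5,12,0,0,0,0.12],[0,1.5,12,0,0,0,0.12],[0,1.5,12,0,0,0,0.12],[0,1.5,12,0,0,0,0.12],[0,1.5,12,0,0,0,0.12],[0,1.3,12,0,0,0,0.12],[0,0,0,0,0,0,0.12],[0,0,0,0,0,0,0.12]],
  ],
)

```text
clock: 14.5
eef_pos: [508.2, 233.5, 123.0]
tool_rot: [-3.139, 0.002, 1.084]
force: [0.3, 0.1, -0.4]
width: 0.2
```

Request:
step_arm(
  deltas=[
    [[0,0,0,0,0,0,0.12],[0,0,0,0,0,0,0.12],[0,0,0,0,0,0,0.12],[0,0,0,-10,0,0,0],[0,0,0,0,0,0,0],[0,0,0,0,0,0,0]],
  ],
)

```text
clock: 15.0
eef_pos: [508.4, 232.1, 112.9]
tool_rot: [-3.139, 0.002, 1.433]
force: [1.2, 0.5, 0.2]
width: 0.2
```

```bash
python3 - <<'E'
from h import *
np.set_printoptions(suppress=True,precision=2)
s=ctrl.read_state();print(s["eef_pos"],s["force"],s["tool_rot"])
im,d=ctrl.get_image("side");im=cv2.convertScaleAbs(im[:,:,::-1],alpha=1.8)
cv2.imwrite(f"pics/side12.png",cv2.resize(im[200:345,240:400],None,fx=4,fy=4,interpolation=cv2.INTER_CUBIC))
im,d=ctrl.get_image("top");im=cv2.convertScaleAbs(im[:,:,::-1],alpha=1.8)
cv2.imwrite(f"pics/top12.png",cv2.resize(im[130:255,190:290],None,fx=4.8,fy=4.8,interpolation=cv2.INTER_CUBIC))
E
```

```text
[508.35 232.13 112.86] [1.2  0.49 0.22] [-3.14  0.    1.43]
```

View pics/side12.png

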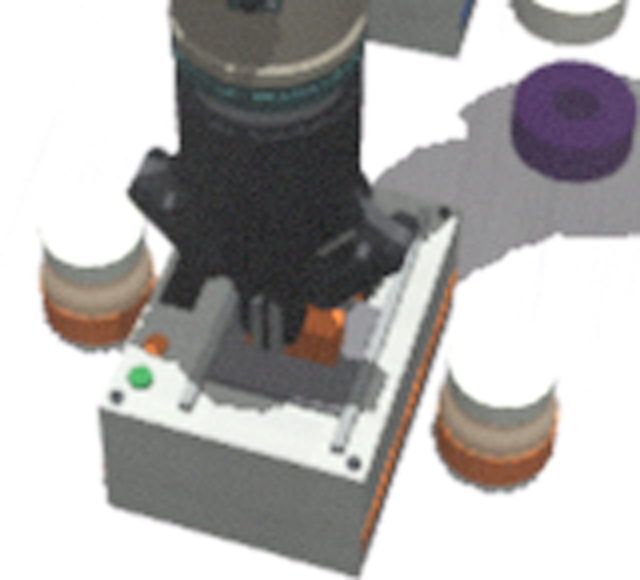

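View pics/top12.png

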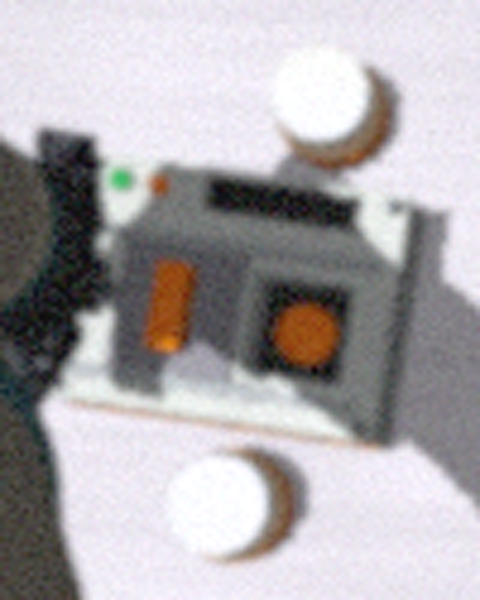

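The tip is clear beyond the rib. Now I descend and push the cover shut.

Request:
step_arm(
  deltas=[
    [[0,0.5,0,-13,0,0,0],[0,0.5,0,-13,0,0,0],[0,0,0,-11,0,0,0],[0,0,0,0,0,0,0],[0,0,0,0,0,0,0]],
  ],
)

```text
clock: 15.52
eef_pos: [510.1, 232.8, 77.1]
tool_rot: [-3.141, 0.001, 1.436]
force: [-0.1, -0.3, -0.2]
width: -0.4
```

Request:
step_arm(
  deltas=[
    [[0,-0.5,-4,0,0,0,0],[0,-0.5,-4,0,0,0,0],[0,-0.5,-4,0,0,0,0],[0,-0.5,-4,0,0,0,0],[0,-0.5,-4,0,0,0,0],[0,-0.5,-4,0,0,0,0],[0,-0.5,-4,0,0,0,0],[0,-0.5,-4,0,0,0,0]],
  ],
)

```text
clock: 16.18
eef_pos: [507.0, 200.9, 77.9]
tool_rot: [3.141, -0.001, 1.436]
force: [1.1, 1.8, 1.8]
width: 0.1
```

Request:
step_arm(
  deltas=[
    [[0,-0.5,-4,0,0,0,0],[0,-0.5,-4,0,0,0,0],[0,-0.5,-4,0,0,0,0],[0,-0.5,-4,0,0,0,0],[0,-0.5,-4,0,0,0,0],[0,-0.5,-4,0,0,0,0],[0,-0.5,-4,0,0,0,0],[0,-0.5,-4,0,0,0,0]],
  ],
)

```text
clock: 16.85
eef_pos: [502.8, 168.5, 77.5]
tool_rot: [3.141, -0.0, 1.436]
force: [2.4, 2.5, 1.7]
width: 0.1
```

Request:
step_arm(
  deltas=[
    [[0,-0.3,-2,0,0,0,0],[0,-0.3,-2,0,0,0,0],[0,-0.2,-2,0,0,0,0],[0,0,0,0,0,0,0]],
  ],
)

```text
clock: 17.18
eef_pos: [501.5, 162.2, 77.4]
tool_rot: [-3.141, 0.001, 1.435]
force: [0.9, 0.5, 0.5]
width: 0.1
```

Request:
step_arm(
  deltas=[
    [[0,-0.1,-1,0,0,0,0],[0,-0.1,-1,0,0,0,0],[0,0,0,0,0,0,0]],
  ],
)

```text
clock: 17.43
eef_pos: [501.2, 160.7, 77.4]
tool_rot: [-3.141, 0.0, 1.436]
force: [1.1, 1.5, -0.3]
width: -0.2
```

Request:
step_arm(
  deltas=[
    [[0,-0.1,-1,0,0,0,0],[0,0,0,0,0,0,0]],
  ],
)

```text
clock: 17.6
eef_pos: [501.1, 159.7, 77.4]
tool_rot: [-3.141, 0.0, 1.436]
force: [0.2, 1.4, -0.0]
width: 0.1
```

Request:
step_arm(
  deltas=[
    [[0,-0.1,-1,0,0,0,0],[0,-0.1,-1,0,0,0,0],[0,0,0,0,0,0,0]],
  ],
)

```text
clock: 17.85
eef_pos: [501.0, 159.2, 77.5]
tool_rot: [-3.141, -0.002, 1.437]
force: [1.1, 4.7, -2.2]
width: -0.4
```

The force rose to 4.7 N and the travel stopped at y≈159.2, so the cover is on its shut stop. I'll retract and check.

Request:
step_arm(
  deltas=[
    [[0,1,8,0,0,0,0],[0,0,0,20,0,0,0],[0,0,0,25,0,0,0],[0,0,0,35,0,0,0],[0,0,0,35,0,0,0],[0,-20,30,0,0,0,0],[0,-20,30,0,0,0,0],[0,-20,30,0,0,0,0],[0,0,0,0,0,0,0],[0,0,0,0,0,0,0]],
  ],
)

```text
clock: 18.68
eef_pos: [440.5, 257.3, 192.6]
tool_rot: [-3.141, 0.001, 1.441]
force: [1.0, -0.5, -0.1]
width: -0.2
```

```bash
python3 - <<'E'
from h import *
np.set_printoptions(suppress=True,precision=2)
s=ctrl.read_state();print(s["eef_pos"],s["force"])
im,d=ctrl.get_image("side");im=cv2.convertScaleAbs(im[:,:,::-1],alpha=1.5)
cv2.imwrite(f"pics/side13.png",cv2.resize(im[220:345,240:390],None,fx=4.8,fy=4.8,interpolation=cv2.INTER_CUBIC))
im,d=ctrl.get_image("top");im=cv2.convertScaleAbs(im[:,:,::-1],alpha=1.8)
cv2.imwrite(f"pics/top13.png",im)
E
```

```text
[440.55 257.29 192.6 ] [ 0.95 -0.46 -0.1 ]
```

View pics/side13.png

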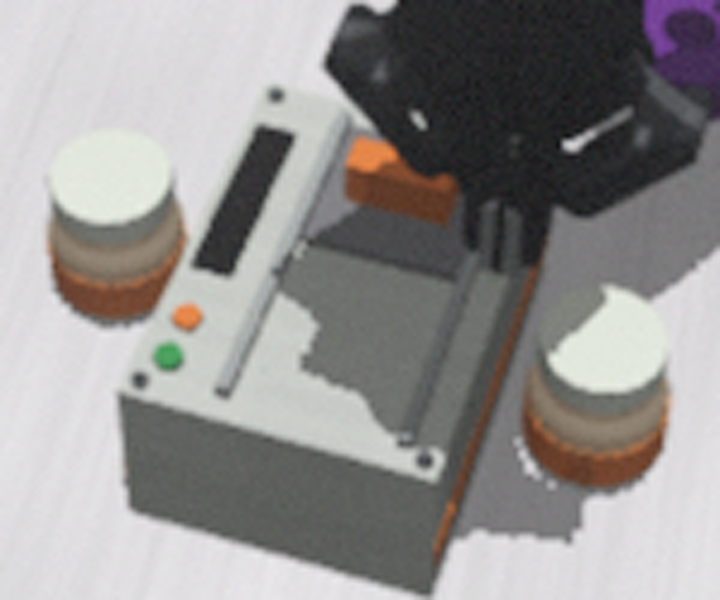

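View pics/top13.png

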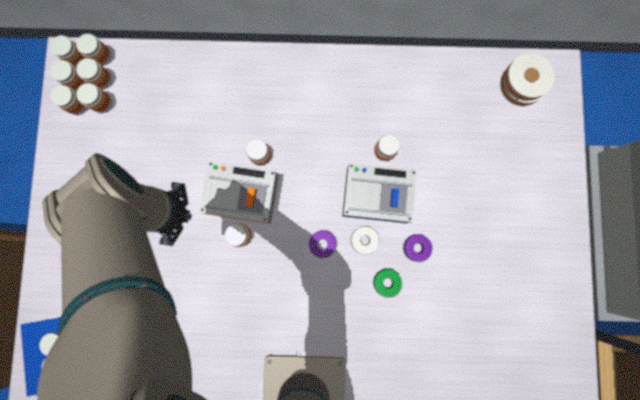

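```bash
python3 - <<'E'
from h import *
ey=np.array([.124,.992]);w=np.array([498.2,141.3])
S=lambda p:np.array(p)/4.8+[240,220]-.4
for n,p in(("init",[(295,262),(447,297)]),("now",[(303,242),(455,280)])):
    print(n,(px2w("side",S(p),87)[:,:2]-w)@ey-32)
p=np.array([(345,170),(456,192)]);print("rib front top edge",(px2w("side",S(p),111)[:,:2]-w)@ey-8)
im,d=ctrl.get_image("top")
cv2.imwrite("pics/top14.png",cv2.resize(cv2.convertScaleAbs(im[130:255,190:290,::-1],alpha=2),None,fx=4.8,fy=4.8,interpolation=cv2.INTER_CUBIC))
E
```

```text
init [12.11382488  9.54556175]
now [1.47330099 0.45313328]
rib front top edge [ 3.01048617 -0.18137523]
```

View pics/top14.png

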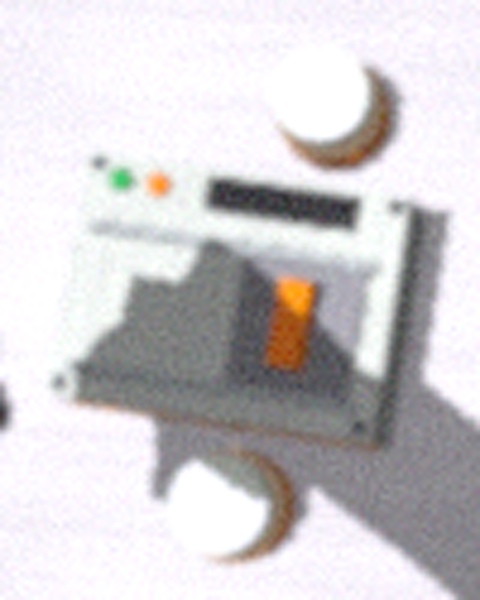

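The cover reads about 1 mm from shut, and both jars are at the same pixels as at the start. I'm handing in the job.

```bash
python3 -c "
from cell import ctrl
print(ctrl.finish_job(), ctrl.read_state()['clock'])"
```

```text
the job is handed in; nothing more can be done
the job is handed in; nothing more can be done
```

I reset the orange counter and handed the job in at about 19 s of the 58 s allowed. With shut fingers I pushed the cover open to its stop, pressed the key and held it, let it up, and pushed the cover shut to its stop.

**Cover open:** force rose to 5.4 N with no further travel, and the pictures showed the well clear.

**Key press:** the key went down about 7 mm onto its stop at about 15 N and stayed there for about 1.9 s. Afterwards the picture showed it up with the cover still open.

**Cover shut:** pushing ended at 4.7 N with no further travel. In the images the cover reads about 1 mm from shut, within the accuracy of reading edges (0–3 mm).

**Surroundings:** the two jars by the orange counter are at the same pixels as before. The blue counter, its jar and the label roll look unmoved in the overview picture. The arm was well clear of everything at hand-in.

**Fingertip length disagreed:** `ctrl.finger_overhang` says the tips stand 8 mm ahead of the TCP, but side and wrist depth showed the shut tips about 20 mm behind it. Because of that, my first push passed over the rib without moving the cover. I corrected for it, and the force readings at the rib and key fitted the correction.

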